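# Stop the plant stand rocking with its two levelling screws

### The arm

A 7-joint arm with a two-finger parallel gripper is mounted at the origin on the work surface. World frame = base frame: x ahead of the robot, y to its left, z up, the work surface at z = 0. Lengths are in m, angles in rad, forces in N, time in s.
With the tool pointing down it reaches from about 0.425 to 0.925 m from the base axis. Payload 6.8 kg.
Tool frame: the origin (TCP) lies midway between the tips of the shut fingers; the grasp point (between the pads) lies 19 mm behind it; z points along the fingers, y is the line along which they close (so a half turn about z gives the same grasp; the last joint's range is limited). The gripper opens to 85 mm and grips with 20 to 120 N. Pads are 22 mm wide; open, the fingers measure 114 mm over their backs; the gripper's body (76 mm by 85 mm) begins 54 mm behind the grasp point. The pads swing forward as they close: fully open they stand 13 mm farther back than shut.
Start: joints at [1.009, 0.477, 0.022, 1.555, -0.011, 1.109, -0.083], TCP at [0.296, -0.607, 0.231] pointing down, gripper open.
Joint ranges: [-2.96, 2.96], [-0.34, 2.1], [-1.41, 1.46], [0.24, 2.44], [-1.37, 4.51], [0.17, 1.92], [-2.96, 2.96]. Speed limits (rad/s): [2.39, 2.39, 3.14, 3.14, 3.14, 3.14, 3.14].

### API

Orientations are given as a unit quaternion [w, x, y, z].
In Python, from station import * gives the robot as it stands.
- The arm moves only by the shell command python3 -m creep 'ROWS' [FORCE]. ROWS is JSON, a list of rows, each a list of 7 numbers: the gripper command: -1 is shut, 1 is fully open, values between are in proportion, then the shift along the world's x, y, z in mm, then the turn, a rotation vector about the world's x, y, z in rad. A call has 1 to 5 rows; each row shifts and turns the commanded pose from where the row before left it; what a row does not reach is not made up. A row lasts 1/8 s, in which the tool goes at most 62.5 mm and 10.7 degrees, less where a joint would pass 70% of its speed; a pose out of reach is approached as far as the arm can. A call is refused whole if a number of a shift passes 62.5 or a number of a turn 0.188, either way. A call with a gripper value outside its range is refused whole. The fingers move at their own pace and stop on an object; FORCE is the grip in N (left out, the last holds). Time passes only in rows, so rows that do not move let the fingers close. It gives the time, the measured TCP pose, the force, the opening and the grip force at its end, in the units of the state.
- get_obs(): the state, without advancing time (a new reading comes with each control period).
- read_camera(name): name is "scene" or "top" or "wrist"; returns (picture, depth): 400x640x3 uint8, red, green, blue; 400x640 float32, m along the optical axis (not along the pixel's ray), 0 where there is no reading.
- camera_params(name): a dict with "intrinsics" (3x3 intrinsics, pixels), "cam_to_world" (4x4, takes a point from camera to world coordinates); the wrist camera has in their place "mount" (4x4, takes a point from camera to tool coordinates, whose origin is the TCP and whose axes are the flange's). Camera axes: x right, y up, looking along -z (the intrinsics and any distortion apply to the point x, -y, -z); pixel columns grow to the right and rows downward; lengths in m; the calibration is good to about 2 mm. A picture is of the moment at which its call begins: read the wrist's pose just before it. camera_params takes no time and is no camera call.
- hand_in(): hands the job in; it is judged then, once.
The state is a dict: "t": time; "q": joint angles; "joint_vel": joint speeds; "joint_torque": joint torques, N m; "eef_pos": TCP position; "tool_rot": TCP orientation; "contact_force": force on the tool from outside, world axes, zero at the start; "torque": the same for the moment, N m; "gripper_width": opening from 0.0 (shut) to 1.0 (fully open); "grasp_force": force on a finger pad.
Only numpy, scipy, OpenCV 4.12 (cv2) and the standard library are available. Lean on these libraries where they do the work, as an engineer would, in place of code of your own. Each camera call takes 0.05 s, during which the arm holds its last target. There are 200 camera calls.

### The job

The plant stand rocks because the feet of its two levelling screws hang just clear of their pads. Turn both orange knobs clockwise until both screw feet carry a gentle share of the weight and the stand stands firmly on all five feet, none of them lifted. Do not overtighten or press hard on the stand, leave it where it stands without dragging or tipping it, and leave the things around it alone.

Things in the scene. Friction and masses are not known exactly. Their poses are not given: they have to be found in the camera images.
- stand: black steel plant stand, 3.2 kg, loose, potted succulent fixed on its deck (200 x 240 mm; leaves up to 170 mm high). Origin: its centre, level with the undersides of the three plain feet, 5 mm above the table (cork pads). x to the rear, y left, z up. Crossbar with the knobs: x -100 mm, towards the robot, 330 mm long, top at 32 mm. Pushing down over 11 N on a knob whose foot hangs rocks it
- knob_l_grip (a point): centre of the left orange knurled thumb knob's grip, on its upright turning axis, at (-100, 130, 60) mm in the stand's frame. Round, 42 mm across (45 over the ribs), 32 mm tall: underside 20 mm below this point, top 12 mm above; crossbar top 28 mm below. The knob keeps its height while turned
- knob_r_grip (a point): centre of the right orange knurled thumb knob's grip, on its upright turning axis, at (-100, -130, 60) mm in the stand's frame. Round, 42 mm across (45 over the ribs), 32 mm tall: underside 20 mm below this point, top 12 mm above; crossbar top 28 mm below. The knob keeps its height while turned
- knob_l (a joint): turn of the left knob in rad, 0 at the start, growing as it is turned clockwise seen from above, stop at 7; clockwise drives that foot down 1.4 mm per rad, counter-clockwise draws it up. Stiff (about 0.06 N m), so it stays where it is left
- knob_r (a joint): turn of the right knob in rad, 0 at the start, growing as it is turned clockwise seen from above, stop at 7; clockwise drives that foot down 1.4 mm per rad, counter-clockwise draws it up. Stiff (about 0.06 N m), so it stays where it is left
- foot_l: rubber foot of the left levelling screw, 26 mm across, below the left knob; origin: centre of its underside. At first hangs 1 to 4 mm (unmeasured, each side differs) above its cork pad. Once it bears, each mm more adds about 7 N if the stand is free, and pushes a hand that holds the knob at its height upward by a like amount (5 to 10 N); over 8 N on the free stand starts to lift other feet
- foot_r: the same for the right levelling screw, below the right knob
- foot_mid: plain rubber foot under the middle of the crossbar, 26 mm across; origin: centre of its underside, at (-100, 0, 0) mm in the stand's frame; carries about 20 N at the start
- foot_rear_l: plain rubber foot at the rear left, at (100, 110, 0) mm in the stand's frame; carries about 7 N at the start
- foot_rear_r: plain rubber foot at the rear right, at (100, -110, 0) mm in the stand's frame; carries about 7 N at the start
- plant_food: amber bottle of plant food, 70 mm across, 190 mm tall; origin in the centre of its underside; bystander
- watering_can: steel watering can with spout and handle, 110 mm across, about 130 mm tall; origin in the centre of its underside; bystander
- small_pot: small terracotta pot with succulent, 86 mm across, about 130 mm tall; origin in the centre of its underside; bystander
- mug: white mug, 80 mm across, 90 mm tall; origin in the centre of its underside; bystander
- trowel: small flat hand trowel with wooden handle, 200 mm long, lying in front of the stand; origin in the centre of its underside; bystander
- pen: blue pen, 130 mm long, 10 mm thick, lying behind the stand; origin in the centre of its underside; bystander

How it is judged:
By the outcome, as a careful person would: the job done as asked, in the order asked, and still so for the second after the job is handed in, with the robot touching nothing.
It also fails if it takes over 72 s, if anything falls off the work surface, if the arm or the gripper's body presses on something with over 40 N, if the wrist force passes 120 N, or if a joint passes its speed limit or range.

## Working session

There is one attempt and no reset: what is moved stays moved. The work goes in short steps, Python scripts to look and compute and a shell command to move; the robot and the scene stay as the last step left them, time stands still between calls to the robot, and variables do not carry over. Pictures are saved under pics/ and viewed, at most 10 in all, crops included, and the job is handed in when it is done.

```bash
mkdir -p pics; ls
cat > h.py <<'E'
from station import *
import numpy as np, cv2
def snap(name,fn):
    o=get_obs(); im,d=read_camera(name); cv2.imwrite('pics/'+fn,cv2.cvtColor(im,cv2.COLOR_RGB2BGR)); np.savez('pics/'+fn[:-4],im=im,d=d); return im,d,o
def cloud(d,name):
    p=camera_params(name); K=np.array(p["intrinsics"]); T=np.array(p["cam_to_world"])
    v,u=np.mgrid[:d.shape[0],:d.shape[1]]
    X=np.stack([(u-K[0,2])/K[0,0]*d,-(v-K[1,2])/K[1,1]*d,-d],-1)
    return X@T[:3,:3].T+T[:3,3]
E
python3 - <<'E'
from h import *
o=get_obs(); print({k:np.round(v,3) for k,v in o.items()})
im,d,o=snap("top","top1.png"); W=cloud(d,"top")
hsv=cv2.cvtColor(im,cv2.COLOR_RGB2HSV)
m=((hsv[...,0]>4)&(hsv[...,0]<20)&(hsv[...,1]>180)&(hsv[...,2]>120)&(d>0)).astype(np.uint8)
n,l,s,c=cv2.connectedComponentsWithStats(m)
for i in range(1,n):
    if s[i,4]>40:
        p=W[l==i]; t=p[p[:,2]>p[:,2].max()-.006]; print(s[i],c[i],np.median(p,0),p[:,2].max(),(t.min(0)+t.max(0))/2, t.max(0)-t.min(0))
print(camera_params("wrist"))
E
```

```text
pics
{'t': np.float64(0.0), 'q': array([ 1.009,  0.478,  0.022,  1.556, -0.012,  1.109, -0.083]), 'joint_vel': array([ 0.001, -0.   ,  0.001,  0.   , -0.001, -0.001, -0.   ]), 'joint_torque': array([-1.0000e-03, -5.9646e+01,  1.6070e+00, -2.8120e+01,  1.2000e-02,
        9.0000e-03, -0.0000e+00]), 'eef_pos': array([ 0.296, -0.606,  0.23 ]), 'tool_rot': array([-0.001,  0.974,  0.225, -0.   ]), 'contact_force': array([-0.086, -0.279, -0.33 ]), 'torque': array([ 0.031,  0.018, -0.018]), 'grasp_force': np.float64(0.0), 'gripper_width': np.float64(1.002)}
[501 178  17  15 133] [507.45864662 184.56390977] [ 0.62156068 -0.46541727  0.13387321] 0.149874076361588 [ 0.61895983 -0.4776165   0.1469988 ] [0.01936254 0.02009077 0.00575056]
[304 207  15  17 166] [311.01204819 215.31325301] [0.54242745 0.06149306 0.07762565] 0.08321720013039813 [0.54523237 0.06157042 0.08021805] [0.03987551 0.03951624 0.0059983 ]
[395 213  16  15 171] [402.64327485 220.34502924] [ 0.52858059 -0.19394904  0.07720228] 0.08219414025578375 [ 0.53171181 -0.1964729   0.07920304] [0.03699458 0.03870024 0.0059822 ]
{'intrinsics': array([[330.7715753 ,   0.        , 317.95109995],
       [  0.        , 330.7715753 , 206.48182727],
       [  0.        ,   0.        ,   1.        ]]), 'mount': array([[-1.41004694e-03,  9.65188554e-01,  2.61551270e-01,
         6.67525453e-02],
       [ 9.99999003e-01,  1.38217588e-03,  2.90517417e-04,
        -4.63419972e-04],
       [-8.11057706e-05,  2.61551419e-01, -9.65189540e-01,
        -1.42464685e-01],
       [ 0.00000000e+00,  0.00000000e+00,  0.00000000e+00,
         1.00000000e+00]])}
```

View pics/top1.png

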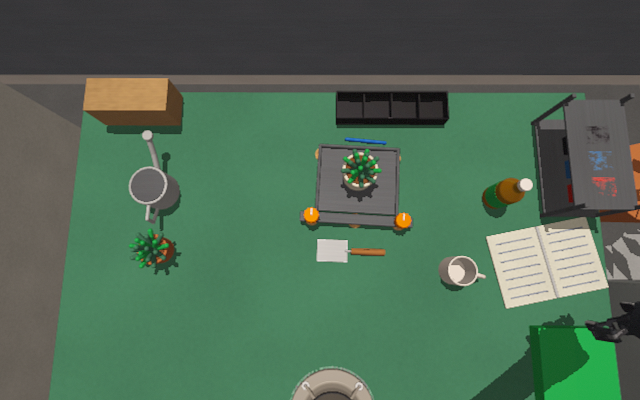

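Run:
```python
from h import *
im,d,o=snap("scene","sc1.png")
W=cloud(np.load('pics/top1.npz')['d'],"top")
k={'L':(.5445,.0615),'R':(.531,-.1965)}
c,s=np.cos(-.052),np.sin(-.052); mid=np.array([.538,-.0675])
O=mid+.1*np.array([c,s])
P=(W[...,:2]-O)@np.array([[c,-s],[s,c]]); z=W[...,2]
# max height map in stand frame, 20mm cells
print('x rows from rear; y cols left->right')
for x in np.arange(.15,-.2,-.02):
    r=[]
    for y in np.arange(.2,-.21,-.02):
        m=(abs(P[...,0]-x)<.01)&(abs(P[...,1]-y)<.01); r.append('%3d'%(z[m].max()*1000) if m.any() else '  .')
    print('%4d'%(x*1000),' '.join(r))
```

```text
x rows from rear; y cols left->right
 150   5   5   5   5   6   7   7   7  13  14  13  14  12  14  15   5   6   7   6   6   5
 130   5   7   6   5  43  42  43  45  43  46  46  45  46  45  45  45  41   6   5   5   5
 110   5   4   5   7  49  48  48  47  50  49  48  50  48  47  51  48  49   8   5   6   3
  90   5   5   7   7  48  39  38  39  37 135 109 139  38  38  39  38  49   8   5   5   5
  70   5   4   7   6  49  39  39  38 110 162 162 165 138  38  38  39  47   5   5   4   5
  50   5   5   5   4  49  38  38  38 160 174 184 178 161  38  38  38  47   5   6   6   4
  30   4   6   3   6  49  39  38 138 165 182 183 183 162 140  39  36  49   4   6   5   5
  10   6   4   4   7  47  39  38 137 139 165 182 178 160 133  38  40  49   5   5   4   4
  -9   4   4   6   4  49  42  38  39 138 140 162 136 140  38  38  38  48   8   4   5   4
 -29   6   6   6   6  47  38  37  37  38  39 140  39  38  37  37  37  47   5   5   4   5
 -49   6   7   5   8  51  38  40  39  39  38  38  38  38  38  38  36  47   8   5   4   4
 -69   4   4   5  76  80  36  39  37  37  37  37  39  36  38  37  37  75  73   3   5   5
 -89   5   5  41  83  82  79  43  42  42  41  41  42  42  44  40  76  83  84  76   4   5
-109   4   6  41  79  81  79  41  42  42  41  42  42  41  42  41  62  82  81  40   6   5
-129   4   4   4   6  70   5   6   5   7   5   5   4   4   5   6   5  71  74   5   7   4
-149   5   4   4   5   4   6   5   5   5   5   5   6   5   5   5   6   5   4   4   8   6
-169   5   5   5   5   4   7   9   9   7   7   5   5   5  14   9   4   4   5   5   4   4
-189   6   5   7   5   5   8   7   7   7  15  24  24  23  23  23  18   4   4   9   4   6
```

View pics/sc1.png

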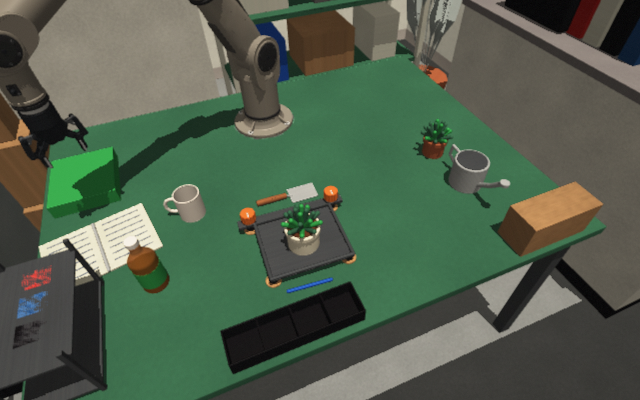

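```bash
python3 -m creep '[[1,23,41,0,0,0,0.18],[1,23,41,0,0,0,0.18],[1,23,41,0,0,0,0.18],[1,23,41,0,0,0,0.18],[1,23,41,0,0,0,0.18]]'; python3 -c "
from h import *
o=get_obs();print(np.round(o['q'],3),np.round(o['eef_pos'],4),np.round(o['tool_rot'],4))"
```

```text
t: 0.72
eef_pos: [0.4113, -0.4001, 0.231]
tool_rot: [-0.0, 0.778, 0.629, -0.0]
contact_force: [0.7, -0.2, 0.6]
gripper_width: 0.999
grasp_force: 0.0
[ 0.857  0.325 -0.241  1.789  0.089  1.038  0.372] [ 0.4113 -0.4001  0.231 ] [-3.000e-04  7.777e-01  6.287e-01 -1.000e-04]
```

```bash
python3 -m creep '[[1,24,41,0,0,0,0.18],[1,24,41,0,0,0,0.18],[1,24,41,0,0,0,0.18],[1,24,41,0,0,0,0.18],[1,24,40,0,0,0,0.18]]'; python3 -m creep '[[1,0,0,-10,0,0,0.18],[1,0,0,-15,0,0,0.18],[1,0,0,-15,0,0,0.18],[1,0,0,-10,0,0,0.18],[1,0,0,0,0,0,0.12]]'; python3 -m creep '[[1,0,0,0,0,0,0],[1,0,0,0,0,0,0]]'
cat >> h.py <<'E'
from scipy.spatial.transform import Rotation as R
def wcloud(d,o):
    p=camera_params("wrist"); K=np.array(p["intrinsics"]); M=np.array(p["mount"])
    q=o['tool_rot']; T=np.eye(4); T[:3,:3]=R.from_quat([q[1],q[2],q[3],q[0]]).as_matrix(); T[:3,3]=o['eef_pos']; T=T@M
    v,u=np.mgrid[:d.shape[0],:d.shape[1]]
    X=np.stack([(u-K[0,2])/K[0,0]*d,-(v-K[1,2])/K[1,1]*d,-d],-1)
    return X@T[:3,:3].T+T[:3,3]
def knob(im,d,W):
    hsv=cv2.cvtColor(im,cv2.COLOR_RGB2HSV)
    m=((hsv[...,0]>4)&(hsv[...,0]<20)&(hsv[...,1]>170)&(hsv[...,2]>90)&(d>0)).astype(np.uint8)
    n,l,s,c=cv2.connectedComponentsWithStats(m); i=1+np.argmax(s[1:,4])
    p=W[l==i]; zt=np.percentile(p[:,2],95); t=p[abs(p[:,2]-zt)<.004]
    (cx,cy),r=cv2.minEnclosingCircle((t[:,:2]*1000).astype(np.float32)); lo,hi=np.percentile(t[:,:2],[.5,99.5],axis=0)
    print('px',c[i],s[i],'ztop',zt.round(4),'circ',cx,cy,r,'mid',(lo+hi)*500,(hi-lo)*1000)
E
python3 - <<'E'
from h import *
im,d,o=snap("wrist","w1.png"); W=wcloud(d,o); knob(im,d,W)
print(np.round(o['q'],3),o['eef_pos'],o['tool_rot'],o['contact_force'],o['torque'])
E
```

```text
t: 1.35
eef_pos: [0.5312, -0.1963, 0.2311]
tool_rot: [-0.0, 0.427, 0.904, -0.0]
contact_force: [0.5, -0.9, -1.0]
gripper_width: 0.997
grasp_force: 0.0
t: 1.98
eef_pos: [0.5299, -0.1976, 0.1799]
tool_rot: [-0.001, 0.022, 1.0, 0.0]
contact_force: [-0.3, 0.9, 0.3]
gripper_width: 1.001
grasp_force: 0.0
t: 2.22
eef_pos: [0.5309, -0.1978, 0.1813]
tool_rot: [-0.0, 0.025, 1.0, 0.0]
contact_force: [0.1, 0.2, -0.1]
gripper_width: 0.998
grasp_force: 0.0
px [620.68205128 198.54410256] [ 596  171   44   58 1950] ztop 0.0772 circ 544.6144409179688 53.140785217285156 19.343332290649414 mid [545.08104651  47.16050205] [34.79185408 14.35759336]
[ 0.756  0.43  -0.65   1.835  0.308  0.98   1.496] [ 0.53087167 -0.19777097  0.1812933 ] [-2.94760524e-05  2.51789023e-02  9.99682961e-01  2.11199280e-05] [ 0.11244799  0.17613061 -0.1294462 ] [ 0.0360589  -0.03216848 -0.04757359]
```

View pics/w1.png

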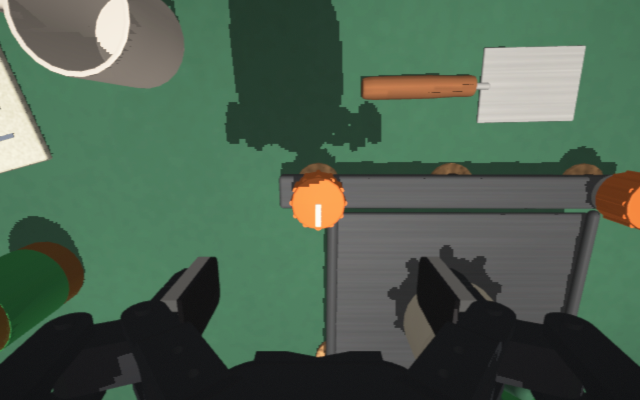

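Run:
```python
from h import *
z=np.load('pics/w1.npz'); im,d=z['im'].copy(),z['d']; o=get_obs(); W=wcloud(d,o)
a=im.copy(); a[:,500:]=0; knob(a,d,W)
# all points with z near top incl. white mark
m=(abs(W[...,2]-.077)<.004)&(abs(W[...,0]-.531)<.04)&(abs(W[...,1]+.197)<.04); t=W[m]; print(t[:,:2].min(0),t[:,:2].max(0),(t[:,:2].min(0)+t[:,:2].max(0))/2)
```

```text
px [313.28848921 198.90359712] [ 291  170   55   60 1390] ztop 0.0778 circ 529.6527099609375 -197.36500549316406 21.96637725830078 mid [ 529.46179844 -197.18963828] [40.41736527 39.90027365]
[ 0.50802141 -0.21966508] [ 0.55176715 -0.17518455] [ 0.52989428 -0.19742482]
```

```bash
python3 -m creep '[[1,-1,0.4,-40,0,0,0],[1,0,0,-40,0,0,0],[1,0,0,-28,0,0,0],[1,0,0,-20,0,0,0],[1,0,0,0,0,0,0]]' 20; python3 -m creep '[[0.4,0,0,0,0,0,0],[0.2,0,0,0,0,0,0],[0.2,0,0,0,0,0,0]]';python3 -m creep '[[0.1,0,0,0,0,0,0],[0,0,0,0,0,0,0],[-0.3,0,0,0,0,0,0],[-0.3,0,0,0,0,0,0]]'; python3 -m creep '[[-0.3,0,0,0,0,0,0],[-0.3,0,0,0,0,0,0]]'
```

```text
t: 2.9
eef_pos: [0.5292, -0.197, 0.0523]
tool_rot: [-0.001, 0.024, 1.0, 0.0]
contact_force: [0.1, 0.4, 0.5]
gripper_width: 1.0
grasp_force: 0.0
t: 3.28
eef_pos: [0.5304, -0.1975, 0.0541]
tool_rot: [0.001, 0.024, 1.0, -0.0]
contact_force: [0.5, 0.6, 0.3]
gripper_width: 0.596
grasp_force: 0.0
t: 3.78
eef_pos: [0.53, -0.1977, 0.0535]
tool_rot: [0.0, 0.024, 1.0, -0.0]
contact_force: [0.1, -1.2, 3.3]
gripper_width: 0.48
grasp_force: 21.3
t: 4.03
eef_pos: [0.5299, -0.1977, 0.0534]
tool_rot: [0.0, 0.024, 1.0, -0.0]
contact_force: [-0.3, -3.3, 4.2]
gripper_width: 0.484
grasp_force: 21.3
```

```bash
python3 -m creep '[[-0.3,0,0,0.5,0,0,0],[-0.3,0,0,0,0,0,0],[-0.3,0,0,0,0,0,0]]'; python3 -m creep '[[-0.3,0,0,0,0,0,-0.1],[-0.3,0,0,0,0,0,-0.1],[-0.3,0,0,0,0,0,0]]';  python3 -m creep '[[-0.3,0,0,0,0,0,-0.1],[-0.3,0,0,0,0,0,-0.1],[-0.3,0,0,0,0,0,0]]'
```

```text
t: 4.4
eef_pos: [0.5299, -0.1977, 0.0537]
tool_rot: [0.0, 0.024, 1.0, -0.0]
contact_force: [0.2, -3.6, 0.2]
gripper_width: 0.482
grasp_force: 21.0
t: 4.78
eef_pos: [0.5299, -0.1977, 0.0538]
tool_rot: [0.0, 0.123, 0.992, -0.0]
contact_force: [0.3, -4.9, -0.7]
gripper_width: 0.483
grasp_force: 21.0
t: 5.15
eef_pos: [0.5299, -0.1977, 0.0538]
tool_rot: [0.0, 0.221, 0.975, -0.0]
contact_force: [0.8, -4.2, 0.5]
gripper_width: 0.487
grasp_force: 21.0
```

```bash
python3 -m creep '[[-0.3,0,-0.4,0,0,0,-0.1],[-0.3,0,0,0,0,0,-0.1],[-0.3,0,0,0,0,0,0]]'|grep for; for i in 1; do python3 -m creep '[[-0.3,0,0,0,0,0,-0.1],[-0.3,0,0,0,0,0,-0.1],[-0.3,0,0,0,0,0,0]]'|grep for; done;  python3 -m creep '[[-0.3,0,0,0,0,0,-0.1],[-0.3,0,0,0,0,0,-0.1],[-0.3,0,0,0,0,0,0]]'
```

```text
contact_force: [-0.5, -4.5, -0.2]
grasp_force: 21.0
contact_force: [-0.5, -4.2, 2.1]
grasp_force: 21.1
t: 6.28
eef_pos: [0.5298, -0.1979, 0.0537]
tool_rot: [-0.0, 0.499, 0.866, -0.0]
contact_force: [-0.0, -5.4, 0.8]
gripper_width: 0.484
grasp_force: 21.1
```

```bash
python3 -m creep '[[-0.3,0,-0.5,0,0,0,-0.1],[-0.3,0,0,0,0,0,-0.1],[-0.3,0,0,0,0,0,0]]'|grep con;  python3 -m creep '[[-0.3,0,0,0,0,0,-0.1],[-0.3,0,0,0,0,0,-0.1],[-0.3,0,0,0,0,0,0],[-0.3,0,0,0,0,0,0]]'
```

```text
contact_force: [-0.4, -3.8, 1.3]
t: 7.15
eef_pos: [0.5297, -0.198, 0.0537]
tool_rot: [-0.0, 0.661, 0.75, -0.0]
contact_force: [-0.8, -3.2, -0.2]
gripper_width: 0.48
grasp_force: 21.1
```

```bash
python3 -c "
from h import *
o=get_obs(); print(o['torque'],o['contact_force'],o['q'])"; python3 -m creep '[[-0.3,0,0,0,0,0,0],[-0.3,0,0,0,0,0,0]]'
```

```text
[-0.72236049  0.23563424 -0.01559758] [-0.81539382 -3.15972336 -0.16174891] [ 0.41884548  0.53891204 -0.21981782  1.94279753  0.1788326   0.67894455
  0.21615449]
t: 7.4
eef_pos: [0.5297, -0.198, 0.0537]
tool_rot: [-0.0, 0.662, 0.75, -0.0]
contact_force: [-1.6, -3.3, 1.0]
gripper_width: 0.483
grasp_force: 21.1
```

```bash
for i in 1; do python3 -m creep '[[-0.3,0,0,0,0,0,-0.1],[-0.3,0,0,0,0,0,-0.1],[-0.3,0,0,0,0,0,0],[-0.3,0,0,0,0,0,0]]'|grep con; done; python3 -m creep '[[-0.3,0,0,0,0,0,-0.1],[-0.3,0,0,0,0,0,-0.1],[-0.3,0,0,0,0,0,0],[-0.3,0,0,0,0,0,0]]'
```

```text
contact_force: [-2.7, -2.8, 1.4]
t: 8.4
eef_pos: [0.5296, -0.1981, 0.0537]
tool_rot: [-0.0, 0.797, 0.604, -0.0]
contact_force: [-3.5, -3.0, 1.6]
gripper_width: 0.483
grasp_force: 21.1
```

```bash
python3 -m creep '[[-0.3,-0.4,-0.3,0,0,0,-0.1],[-0.3,0,0,0,0,0,-0.1],[-0.3,0,0,0,0,0,0]]'|grep con; python3 -m creep '[[-0.3,0,0,0,0,0,0],[-0.3,0,0,0,0,0,0]]'|grep con; python3 -m creep '[[-0.3,0,0,0,0,0,-0.1],[-0.3,0,0,0,0,0,-0.1],[-0.3,0,0,0,0,0,0],[-0.3,0,0,0,0,0,0]]'|grep con; python3 -m creep '[[-0.3,0,0,0,0,0,0],[-0.3,0,0,0,0,0,0]]'
```

```text
contact_force: [-1.4, -1.2, 0.7]
contact_force: [-1.5, -0.6, 1.3]
contact_force: [-2.3, -0.1, 0.7]
t: 9.78
eef_pos: [0.5295, -0.1981, 0.0537]
tool_rot: [-0.0, 0.902, 0.433, 0.0]
contact_force: [-2.2, 0.5, 0.6]
gripper_width: 0.481
grasp_force: 21.0
```

```bash
for i in 1; do python3 -m creep '[[-0.3,0,0,0,0,0,-0.1],[-0.3,0,0,0,0,0,-0.1],[-0.3,0,0,0,0,0,0],[-0.3,0,0,0,0,0,0]]'|grep con; done; python3 -m creep '[[-0.3,0,0,0,0,0,-0.1],[-0.3,0,0,0,0,0,0],[-0.3,0,0,0,0,0,0]]'
```

```text
contact_force: [-3.0, 1.9, 1.5]
t: 10.65
eef_pos: [0.5294, -0.1981, 0.0538]
tool_rot: [-0.0, 0.956, 0.294, -0.0]
contact_force: [-3.2, 3.1, 2.4]
gripper_width: 0.484
grasp_force: 21.2
```

Run:
```python
from h import *
im,d,o=snap("wrist","w2.png"); print(o['q'])
im,d,o=snap("scene","sc2.png"); c=cv2.resize(im[150:290,220:380],None,fx=4,fy=4,interpolation=2)[:,:,::-1]; cv2.imwrite('pics/sc2c.png',c)
```

```text
[ 0.199025    0.52951778  0.06282065  1.95909511 -0.05271671  0.65493388
 -0.67928343]
```

View pics/w2.png

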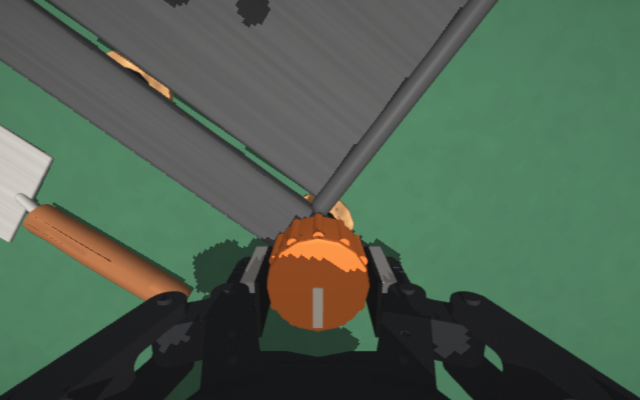

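The wrist view shows the knob squarely gripped, with its white mark (318,308) still in the gripper frame's original direction. So the knob has followed the full 2.5 rad.

```bash
python3 -m creep '[[-0.3,0,0.3,0,0,0,-0.1],[-0.3,0,0,0,0,0,0],[-0.3,0,0,0,0,0,0]]'|grep con; python3 -m creep '[[-0.3,0,0,0,0,0,0],[-0.3,0,0,0,0,0,0]]'|grep con; python3 -m creep '[[-0.3,0,0,0,0,0,-0.1],[-0.3,0,0,0,0,0,0],[-0.3,0,0,0,0,0,0]]'|grep con; python3 -m creep '[[-0.3,0,0,0,0,0,0],[-0.3,0,0,0,0,0,0]]'
```

```text
contact_force: [-3.3, 3.2, 3.5]
contact_force: [-3.7, 3.2, 1.9]
contact_force: [-4.5, 3.3, 3.6]
t: 12.0
eef_pos: [0.5294, -0.198, 0.0538]
tool_rot: [-0.0, 0.981, 0.196, -0.0]
contact_force: [-3.6, 2.8, 2.8]
gripper_width: 0.484
grasp_force: 21.3
```

```bash
python3 -m creep '[[-0.3,0,0,0,0,0,-0.1],[-0.3,0,0,0,0,0,0],[-0.3,0,0,0,0,0,0]]'|grep con; python3 -m creep '[[-0.3,0,0,0,0,0,0],[-0.3,0,0,0,0,0,0]]'|grep con; python3 -m creep '[[0.2,0,0,0,0,0,0],[0.5,0,0,0,0,0,0],[1,0,0,0,0,0,0],[1,0,0,0,0,0,0]]'
```

```text
contact_force: [-4.3, 3.9, 4.6]
contact_force: [-3.8, 3.9, 4.3]
t: 13.12
eef_pos: [0.5298, -0.1984, 0.0539]
tool_rot: [0.0, 0.989, 0.146, 0.0]
contact_force: [-0.8, 0.1, -0.5]
gripper_width: 0.999
grasp_force: 0.0
```

```bash
python3 -m creep '[[1,0,0,30,0,0,0],[1,0,0,50,0,0,0],[1,0,0,50,0,0,0.18],[1,0,0,15,0,0,0.18],[1,0,30,0,0,0,0.18]]'|grep con; python3 -m creep '[[1,3,46,0,0,0,0.18],[1,3,46,0,0,0,0.18],[1,3,46,0,0,0,0.18],[1,3,46,0,0,0,0.18],[1,3,45,0,0,0,0.18]]'|grep con;  python3 -m creep '[[1,0,0,0,0,0,0.18],[1,0,0,0,0,0,0.18],[1,0,0,-10,0,0,0.18],[1,0,0,-10,0,0,0.18],[1,0,0,0,0,0,0.18]]'|grep con;  python3 -m creep '[[1,0,0,0,0,0,0.18],[1,0,0,0,0,0,0.18],[1,0,0,0,0,0,0.18],[1,0,0,0,0,0,0],[1,0,0,0,0,0,0]]'
python3 - <<'E'
from h import *
im,d,o=snap("wrist","w3.png"); W=wcloud(d,o); a=im.copy(); a[:,:200]=0; a[:,450:]=0; knob(a,d,W)
m=(abs(W[...,2]-.077)<.004)&(abs(W[...,0]-.545)<.04)&(abs(W[...,1]-.061)<.04); t=W[m]; print(t[:,:2].min(0),t[:,:2].max(0),(t[:,:2].min(0)+t[:,:2].max(0))/2)
print(np.round(o['q'],3),o['eef_pos'])
E
```

```text
contact_force: [0.3, 0.1, 0.6]
contact_force: [0.6, 0.1, -0.5]
contact_force: [-0.1, -0.2, 0.2]
t: 15.62
eef_pos: [0.5445, 0.0606, 0.1788]
tool_rot: [0.0, -0.014, 1.0, -0.0]
contact_force: [-0.2, -0.2, 0.4]
gripper_width: 1.003
grasp_force: 0.0
px [318.9836818  200.33503315] [ 292  171   56   60 1961] ztop 0.0779 circ 543.20068359375 62.116153717041016 21.876667022705078 mid [542.85271103  62.42886075] [40.03998651 39.32395699]
[0.52124386 0.04030234] [0.56507519 0.08448623] [0.54315952 0.06239429]
[ 0.163  0.369 -0.479  1.888  0.208  0.933  1.186] [0.54453792 0.06063825 0.17878605]
```

View pics/w3.png

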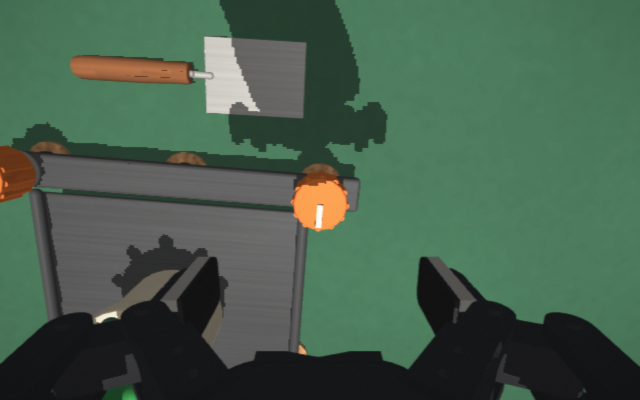

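The left knob is centred at (319,202) with its mark at (319,215), directly below the open gripper.

```bash
python3 -m creep '[[1,-1.3,1.6,-40,0,0,0],[1,0,0,-40,0,0,0],[1,0,0,-27,0,0,0],[1,0,0,-18,0,0,0],[1,0,0,0,0,0,0]]' 20; python3 -m creep '[[0.4,0,0,0,0,0,0],[0.2,0,0,0,0,0,0],[0.2,0,0,0,0,0,0]]'|grep con;python3 -m creep '[[0.1,0,0,0,0,0,0],[0,0,0,0.3,0,0,0],[-0.3,0,0,0.2,0,0,0],[-0.3,0,0,0,0,0,0]]'; python3 -m creep '[[-0.3,0,0,0,0,0,0],[-0.3,0,0,0,0,0,0]]'|grep con; python3 -m creep '[[-0.3,0,0,0,0,0,0],[-0.3,0,0,0,0,0,0]]'
```

```text
t: 16.3
eef_pos: [0.5426, 0.0624, 0.0529]
tool_rot: [-0.001, -0.016, 1.0, -0.0]
contact_force: [-0.3, 0.8, 0.0]
gripper_width: 1.0
grasp_force: 0.0
contact_force: [0.5, -0.7, 0.5]
t: 17.18
eef_pos: [0.5433, 0.0621, 0.0544]
tool_rot: [-0.0, -0.016, 1.0, -0.0]
contact_force: [-0.1, -1.3, 1.1]
gripper_width: 0.481
grasp_force: 21.6
contact_force: [-0.8, -1.6, 1.6]
t: 17.68
eef_pos: [0.5432, 0.0621, 0.0543]
tool_rot: [-0.0, -0.016, 1.0, -0.0]
contact_force: [0.4, -2.0, 1.0]
gripper_width: 0.485
grasp_force: 21.6
```

```bash
python3 -m creep '[[-0.3,0,0,0.1,0,0,-0.1],[-0.3,0,0,0,0,0,-0.1],[-0.3,0,0,0,0,0,0],[-0.3,0,0,0,0,0,0]]'|grep con; python3 -m creep '[[-0.3,0,0,0,0,0,-0.1],[-0.3,0,0,0,0,0,-0.1],[-0.3,0,0,0,0,0,0],[-0.3,0,0,0,0,0,0]]'|grep con;python3 -m creep '[[-0.3,0,0,0,0,0,-0.1],[-0.3,0,0,0,0,0,0],[-0.3,0,0,0,0,0,0]]'|grep con;  python3 -m creep '[[-0.3,0,0,0,0,0,-0.1],[-0.3,0,0,0,0,0,0],[-0.3,0,0,0,0,0,0]]'|grep con; python3 -m creep '[[-0.3,0,0,0,0,0,0],[-0.3,0,0,0,0,0,0]]'
```

```text
contact_force: [1.0, -3.4, 1.2]
contact_force: [1.1, -4.1, 0.7]
contact_force: [1.2, -4.9, 0.7]
contact_force: [1.5, -5.4, 0.5]
t: 19.68
eef_pos: [0.5433, 0.0622, 0.0544]
tool_rot: [0.0, 0.279, 0.96, -0.0]
contact_force: [0.1, -5.1, 1.0]
gripper_width: 0.479
grasp_force: 21.6
```

```bash
python3 -m creep '[[-0.3,0,-0.6,0,0,0,-0.1],[-0.3,0,0,0,0,0,0],[-0.3,0,0,0,0,0,0]]'|grep con;  python3 -m creep '[[-0.3,0,0,0,0,0,-0.1],[-0.3,0,0,0,0,0,0],[-0.3,0,0,0,0,0,0]]'|grep con; python3 -m creep '[[-0.3,0,0,0,0,0,-0.1],[-0.3,0,0,0,0,0,0],[-0.3,0,0,0,0,0,0]]'|grep con; python3 -m creep '[[-0.3,0,0,0,0,0,-0.1],[-0.3,0,0,0,0,0,0],[-0.3,0,0,0,0,0,0]]'|grep con; python3 -m creep '[[-0.3,0,0,0,0,0,0],[-0.3,0,0,0,0,0,0]]'
```

```text
contact_force: [0.5, -3.7, 0.4]
contact_force: [0.7, -1.9, 0.2]
contact_force: [1.0, -2.9, 0.9]
contact_force: [0.6, -2.0, 0.3]
t: 21.42
eef_pos: [0.5433, 0.062, 0.0544]
tool_rot: [0.0, 0.465, 0.885, 0.0]
contact_force: [0.2, -1.8, 0.2]
gripper_width: 0.478
grasp_force: 21.6
```

```bash
for i in 1; do python3 -m creep '[[-0.3,0,0,0,0,0,-0.1],[-0.3,0,0,0,0,0,0],[-0.3,0,0,0,0,0,0]]'|grep con;  python3 -m creep '[[-0.3,0,0,0,0,0,-0.1],[-0.3,0,0,0,0,0,0],[-0.3,0,0,0,0,0,0]]'|grep con; python3 -m creep '[[-0.3,0,0,0,0,0,-0.1],[-0.3,0,0,0,0,0,0],[-0.3,0,0,0,0,0,0]]'|grep con; python3 -m creep '[[-0.3,0,0,0,0,0,-0.1],[-0.3,0,0,0,0,0,0],[-0.3,0,0,0,0,0,0]]'|grep con; python3 -m creep '[[-0.3,0,0,0,0,0,0],[-0.3,0,0,0,0,0,0]]';done
```

```text
contact_force: [0.4, -0.6, 0.2]
contact_force: [1.1, -0.4, 1.9]
contact_force: [1.1, -0.7, 0.4]
contact_force: [1.2, 1.0, 1.6]
t: 23.18
eef_pos: [0.5433, 0.062, 0.0544]
tool_rot: [0.0, 0.631, 0.775, 0.0]
contact_force: [0.6, 0.8, 1.4]
gripper_width: 0.481
grasp_force: 21.6
```

```bash
python3 -m creep '[[-0.3,0,0,0,0,0,-0.1],[-0.3,0,0,0,0,0,0],[-0.3,0,0,0,0,0,0]]'|grep con;  python3 -m creep '[[-0.3,0,0,0,0,0,0],[-0.3,0,0,0,0,0,0]]'|grep con; python3 -m creep '[[-0.3,0,0,0,0,0,-0.1],[-0.3,0,0,0,0,0,0],[-0.3,0,0,0,0,0,0]]'|grep con;  python3 -m creep '[[-0.3,0,0,0,0,0,0],[-0.3,0,0,0,0,0,0]]'
```

```text
contact_force: [1.0, 1.1, 1.8]
contact_force: [2.0, 2.4, 1.8]
contact_force: [2.1, 2.4, 1.5]
t: 24.42
eef_pos: [0.5433, 0.0619, 0.0544]
tool_rot: [0.0, 0.706, 0.708, 0.0]
contact_force: [1.5, 2.3, 2.0]
gripper_width: 0.485
grasp_force: 21.6
```

```bash
python3 -m creep '[[-0.3,0,0,0,0,0,-0.1],[-0.3,0,0,0,0,0,0],[-0.3,0,0,0,0,0,0]]'|grep con;  python3 -m creep '[[-0.3,0,0,0,0,0,0],[-0.3,0,0,0,0,0,0]]'|grep con; python3 -m creep '[[-0.3,0,0,0,0,0,-0.1],[-0.3,0,0,0,0,0,0],[-0.3,0,0,0,0,0,0]]'|grep con;  python3 -m creep '[[-0.3,0,0,0,0,0,0],[-0.3,0,0,0,0,0,0]]'
```

```text
contact_force: [2.0, 2.2, 1.1]
contact_force: [1.4, 2.3, 1.6]
contact_force: [2.0, 3.1, 2.2]
t: 25.68
eef_pos: [0.5433, 0.0619, 0.0545]
tool_rot: [0.0, 0.773, 0.634, 0.0]
contact_force: [2.2, 2.0, 0.9]
gripper_width: 0.481
grasp_force: 21.7
```

```bash
python3 -m creep '[[-0.3,0,0,0,0,0,-0.1],[-0.3,0,0,0,0,0,0],[-0.3,0,0,0,0,0,0]]'|grep con;  python3 -m creep '[[-0.3,0,0,0,0,0,0],[-0.3,0,0,0,0,0,0]]'|grep con; python3 -m creep '[[-0.3,0,0,0,0,0,-0.1],[-0.3,0,0,0,0,0,0],[-0.3,0,0,0,0,0,0]]'|grep con;  python3 -m creep '[[-0.3,0,0,0,0,0,0],[-0.3,0,0,0,0,0,0]]'
```

```text
contact_force: [1.1, 2.8, 1.9]
contact_force: [1.3, 2.5, 2.0]
contact_force: [1.7, 2.5, 1.1]
t: 26.92
eef_pos: [0.5433, 0.0619, 0.0544]
tool_rot: [0.0, 0.832, 0.554, 0.0]
contact_force: [2.2, 3.5, 2.4]
gripper_width: 0.482
grasp_force: 21.7
```

```bash
python3 -m creep '[[-0.3,0,0,0,0,0,-0.1],[-0.3,0,0,0,0,0,0],[-0.3,0,0,0,0,0,0]]'|grep con;  python3 -m creep '[[-0.3,0,0,0,0,0,0],[-0.3,0,0,0,0,0,0]]'|grep con; python3 -m creep '[[-0.3,0,0,0,0,0,-0.1],[-0.3,0,0,0,0,0,0],[-0.3,0,0,0,0,0,0]]'|grep con;  python3 -m creep '[[-0.3,0,0,0,0,0,0],[-0.3,0,0,0,0,0,0]]'
```

```text
contact_force: [2.3, 3.7, 1.8]
contact_force: [2.1, 3.2, 2.2]
contact_force: [1.3, 4.2, 2.4]
t: 28.18
eef_pos: [0.5433, 0.0618, 0.0545]
tool_rot: [-0.0, 0.884, 0.468, 0.0]
contact_force: [1.6, 3.4, 2.7]
gripper_width: 0.479
grasp_force: 21.8
```

```bash
python3 -m creep '[[-0.3,0,0,0,0,0,-0.1],[-0.3,0,0,0,0,0,0],[-0.3,0,0,0,0,0,0]]'|grep con;  python3 -m creep '[[-0.3,0,0,0,0,0,0],[-0.3,0,0,0,0,0,0]]'|grep con; python3 -m creep '[[-0.3,0,0,0,0,0,0]]'|grep con;python3 -m creep '[[-0.3,0,0,0,0,0,0]]'
```

```text
contact_force: [1.4, 4.0, 4.3]
contact_force: [1.6, 3.3, 4.6]
contact_force: [2.1, 4.2, 4.4]
t: 29.05
eef_pos: [0.5432, 0.0618, 0.0544]
tool_rot: [0.0, 0.906, 0.423, 0.0]
contact_force: [1.4, 3.2, 3.9]
gripper_width: 0.482
grasp_force: 21.9
```

```bash
python3 -m creep '[[-0.3,0,0,0.2,0,0,0],[-0.3,0,0,0,0,0,0],[-0.3,0,0,0,0,0,0]]'|grep con;  python3 -m creep '[[-0.3,0,0,0,0,0,0]]'|grep con; python3 -m creep '[[-0.3,0,0,0,0,0,-0.1],[-0.3,0,0,0,0,0,0],[-0.3,0,0,0,0,0,0]]'|grep con;python3 -m creep '[[-0.3,0,0,0,0,0,0]]'|grep con;python3 -m creep '[[-0.3,0,0,0,0,0,0]]'
```

```text
contact_force: [2.6, 3.9, 1.7]
contact_force: [2.7, 4.6, 2.6]
contact_force: [2.9, 2.2, 2.4]
contact_force: [2.6, 3.3, 3.1]
t: 30.18
eef_pos: [0.5432, 0.0618, 0.0546]
tool_rot: [0.0, 0.926, 0.378, 0.0]
contact_force: [2.7, 3.8, 2.7]
gripper_width: 0.481
grasp_force: 21.7
```

```bash
python3 -m creep '[[-0.3,0,0,0,0,0,-0.1],[-0.3,0,0,0,0,0,0],[-0.3,0,0,0,0,0,0]]'|grep con;  python3 -m creep '[[-0.3,0,0,0,0,0,0]]'|grep con; python3 -m creep '[[-0.3,0,0,0,0,0,0]]'|grep con;python3 -m creep '[[-0.3,0,0,0,0,0,0]]'
```

```text
contact_force: [3.2, 2.9, 2.7]
contact_force: [2.7, 3.9, 2.7]
contact_force: [2.4, 3.6, 3.5]
t: 30.92
eef_pos: [0.5433, 0.0618, 0.0546]
tool_rot: [0.0, 0.944, 0.331, 0.0]
contact_force: [2.9, 3.5, 3.2]
gripper_width: 0.48
grasp_force: 21.8
```

```bash
python3 -m creep '[[-0.3,0,0,0,0,0,-0.13],[-0.3,0,0,0,0,0,0],[-0.3,0,0,0,0,0,0]]'|grep con;  python3 -m creep '[[-0.3,0,0,0,0,0,0]]'|grep con; python3 -m creep '[[-0.3,0,0,0,0,0,0]]'|grep con;python3 -m creep '[[-0.3,0,0,0,0,0,0]]'
```

```text
contact_force: [1.8, 2.9, 4.1]
contact_force: [2.0, 3.2, 4.4]
contact_force: [2.8, 3.2, 4.6]
t: 31.68
eef_pos: [0.5433, 0.0618, 0.0546]
tool_rot: [0.0, 0.963, 0.269, 0.0]
contact_force: [2.6, 2.6, 5.4]
gripper_width: 0.481
grasp_force: 21.9
```

```bash
python3 -m creep '[[0.2,0,0,0,0,0,0],[0.5,0,0,0,0,0,0],[1,0,0,0,0,0,0],[1,0,0,0,0,0,0]]'|grep con; python3 -m creep '[[1,0,0,30,0,0,0],[1,0,0,50,0,0,0],[1,0,0,50,0,0,0],[1,-40,0,40,0,0,0],[1,-40,0,0,0,0,0]]'; python3 -m creep '[[1,0,0,0,0,0,0],[1,0,0,0,0,0,0],[1,0,0,0,0,0,0]]'
python3 - <<'E'
from h import *
im,d,o=snap("top","top2.png"); W=cloud(d,"top"); a=cv2.resize(im[120:280,280:440],None,fx=3.5,fy=3.5,interpolation=2)[:,:,::-1]
a1=cv2.resize(np.load('pics/top1.npz')['im'][120:280,280:440],None,fx=2.4,fy=2.4,interpolation=2)[:,:,::-1]; a2=cv2.resize(im[120:280,280:440],None,fx=2.4,fy=2.4,interpolation=2)[:,:,::-1]
cv2.imwrite('pics/cmp.png',np.hstack([a1,a2]))
E
```

```text
contact_force: [-0.6, -1.0, 0.0]
t: 32.8
eef_pos: [0.4643, 0.062, 0.2275]
tool_rot: [-0.0, 0.963, 0.268, 0.003]
contact_force: [-0.8, -0.5, -0.1]
gripper_width: 1.0
grasp_force: 0.0
t: 33.17
eef_pos: [0.4641, 0.0618, 0.2244]
tool_rot: [0.0, 0.963, 0.268, -0.0]
contact_force: [0.7, 1.0, -0.4]
gripper_width: 0.997
grasp_force: 0.0
```

View pics/cmp.png

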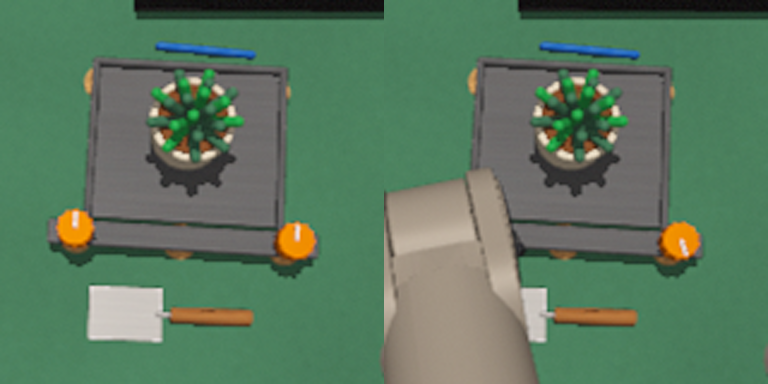

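The stand sits where it was, with the right knob's mark (684,247) turned by about 2.8 rad. The arm hides the left knob, but the stand and the things around it have not moved, and the arm is clear.

```bash
python3 -c "
from station import *
print(hand_in())"
```

```text
the job is handed in; nothing more can be done
None
```

I turned both knobs clockwise, right about 2.8 rad and left about 2.6 rad, until each screw foot bears an estimated 3–4 N (from wrist forces, not measured directly); the stand did not move, and the job is handed in with the robot clear.

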